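# Edge a whetstone out of its stand and set it on the sharpening base

### The arm

A 6-joint arm with a two-finger parallel gripper is mounted at the origin on the work surface; the furniture and walls round the work are solid. World frame = base frame: x ahead of the robot, y to its left, z up, the work surface at z = 0. Lengths are in m, angles in degrees, forces in N, time in s.
With the tool pointing down it reaches from about 0.4 to 0.825 m from the base axis. Payload 7 kg.
Tool frame: the origin (TCP) lies at the very end of the fingers, on their centre line; the grasp point (between the pads) lies 19 mm behind it; z points along the fingers, y is the line along which they close (so a half turn about z gives the same grasp; the last joint's range is limited). The gripper opens to 88 mm and grips with 3 to 60 N. Pads are 19 mm wide; open, the fingers measure 130 mm over their backs; the gripper's body (78 mm by 193 mm) begins 47 mm behind the grasp point.
Start: joints at [16.507, 20.546, 0.682, 0, -70.136, -16.507], TCP at [0.675, -0, 0.227] pointing down, gripper open.
Joint ranges: [-176.03, 176.03], [-82.01, 121.73], [-58.28, 71.71], [-173.87, 95.51], [-174.79, -0.11], [-173.66, 173.66]. Speed limits (degrees/s): [136.94, 136.94, 172.46, 180, 180, 180].

### API

Orientations are given as [roll, pitch, yaw] about the fixed x, y, z axes, in that order (R = Rz(yaw) Ry(pitch) Rx(roll)).
In Python, from plant import r gives the robot as it stands. The module is installed in compiled form; this text tells all that it offers.
- The arm moves only by the tool jog_arm, never from a script. Its arguments are lists of equal length, an entry for each row: "travel": the shift along the tool's x, y, z each as a share of 50 cm, from -1 to 1, a list of three; "dr": the turn, a rotation vector about the tool's x, y, z each as a share of 360 degrees, from -1 to 1, a list of three; "claw": the opening, from 0 (shut) to 1 (fully open). A call has exactly 10 rows; each row is the pose to reach, as a shift and turn from the pose commanded when the call began, along the tool's axes at that moment, turning the shorter way round; what a row does not reach only later rows make up. A row lasts 1/8 s, in which the tool goes at most 62.5 mm and 10.7 degrees, less where a joint would pass 70% of its speed; a pose out of reach is approached as far as the arm can. A call with a number of a shift or a turn outside -1 to 1 is refused whole. A call with a gripper value outside its range is refused whole. The fingers move at their own pace and stop on an object; "newtons" is the grip in N (left out, the last holds). Time passes only in rows, so rows that repeat a pose let the fingers close, or fill a call up. It gives the time, the measured TCP pose, the force, the opening and the grip force at its end, in the units of the state.
- r.get_state(): the state, without advancing time (a new reading comes with each control period).
- r.capture(name): name is "scene" or "side" or "wrist"; returns a dict with "pixels" (384x512x3 uint8, red, green, blue), "range_z" (384x512 float32, m along the optical axis (not along the pixel's ray), 0 where there is no reading), "fx", "fy", "cx", "cy" (pixels), "dist_coeffs" ([k1, k2, p1, p2, k3] as OpenCV has them; the pictures are not rectified), "position" and "attitude" of the camera in the world; the wrist camera has in their place "hand_eye" (4x4, takes a point from camera to tool coordinates, whose origin is the TCP and whose axes are the flange's). Camera axes: x right, y up, looking along -z (the intrinsics and any distortion apply to the point x, -y, -z); pixel columns grow to the right and rows downward; lengths in m; the calibration is good to about 2 mm. A picture is of the moment at which its call begins: read the wrist's pose just before it.
- r.close_job(): hands the job in; it is judged then, once.
Trained networks look in the newest picture that a camera, given by its name, has taken for a name from the list of things; names that differ only in an ending like _2 or _b are one class to them, and where a whole thing is asked for, a point or a joint stands for the part that bears it (a point fixed in the world has none). Each returns a list of dicts, best first, with "conf" (0 to 1); they miss things now and then, are a little off and sometimes report something else, mostly with a low value. They report only what shows in the picture. A call takes as long as a camera call. They do not tell look-alikes from the thing itself.
- r.boxes_of(name, camera): "extent" ([left, top, right, bottom] in pixels, round what is visible of it).
- r.regions_of(name, camera): "pixels" (384x512 bool, what is visible of it) and "extent" ([left, top, right, bottom] in pixels, round what is visible of it).
- r.tip_of(name, camera): "at" ([column, row] in pixels: a listed point, or the origin of a listed thing).
The state is a dict: "time_s": time; "joints": joint angles; "qd": joint speeds; "joint_torque": joint torques, N m; "tcp_pos": TCP position; "eef_rot": TCP orientation; "contact_force": force on the tool from outside, world axes, zero at the start; "moment": the same for the moment, N m; "gripper_width": finger opening in m; "gripper_force": force on a finger pad.
Only numpy, scipy, OpenCV 4.12 (cv2) and the standard library are available. Lean on these libraries where they do the work, as an engineer would, in place of code of your own. Each camera call takes 0.05 s, during which the arm holds its last target. There are 200 camera calls.

### The job

Get the whetstone ready for sharpening: it lies between the rails of its wooden stand where it cannot be gripped, so slide it out over the stand's open end until about a third of it sticks out, without letting it tip off. Then pinch the overhanging part by its two long sides, lift the stone clear of the stand and lay it flat on the low sharpening base, centred between the two rubber end stops, keeping hold of it until it rests there; then let go. Leave the salt shaker, spice jar and car key fob where they stand, and keep the stone off the worktop.

Things in the scene. Friction and masses are not known exactly. Their poses are not given: they have to be found in the camera images.
- whetstone: Loose flat sharpening stone, upper half terracotta, lower half grey, 58 (x) x 150 (y) x 16 (z) mm, 0.13 to 0.25 kg. Origin: centre of its underside; y along its length, z up. Starts flat in the stand's channel, lengthwise, its front end 6 to 50 mm behind the lip and at least 48 mm of free channel behind its rear end. It tips off at 75 mm overhang.
- stand: Fixed wooden stand, 86 (x) x 256 (y) mm, 68 tall. Origin: centre of underside; y along the channel. Deck 50 mm up; rails along it, inner faces at x = -31 and 31, rise 18 mm above it, 2 mm above the stone. A stop of the same height closes the +y end (inner face y = 120). The -y end is open: deck and rails end at y = -128, free space below (leg 36 mm back). Left or right of the robot, base opposite.
- stand_lip (a point): Middle of the lip at the stand's open end, on the deck's top surface, 50 mm above the worktop. Its axes are the stand's.
- base: Fixed sharpening base: wooden foot plate 90 (x) x 190 (y) x 8 mm, on it a pedestal 44 (x) x 178 (y) mm with a black rubber seat 36 mm above the worktop. Rubber stops at the ends, inner faces at y = -81 and 81 mm, stand 8 mm above the seat: 6 mm spare at each end of the stone. Sides open: fingers can reach down beside the pedestal. Origin: centre of underside; y along its length.
- base_seat (a point): Centre of the seat's top surface, 36 mm above the worktop; the middle of the stone's underside belongs here. Its axes are the base's.
- salt_shaker: Glass salt shaker with a grey domed cap, 44 mm across, 90 mm tall, loose. A bystander. Origin: centre of its underside.
- spice_jar: Small spice jar with a yellow-brown cap, 42 mm across, 96 mm tall, loose. A bystander. Origin: centre of its underside.
- car_fob: Black car key fob lying flat, 38 x 93 x 15 mm, loose. A bystander. Origin: centre of its underside.
Mind the look-alikes: they are no part of the job. What is meant by the whetstone is not green, and is the smaller of those in its own colour.

How it is judged (in metres and radians):
On the way, in this order (a step that is already met when the one before it is completed fails the run):
1. The stone, lying flat on the stand, overhangs its open end by 35 to 70 mm (y of whetstone in the frame of stand between -0.123 and -0.088 m and z of whetstone in the frame of stand between 0.045 and 0.055 m and x of whetstone in the frame of stand between -0.01 and 0.01 m and angle between whetstone's own z axis and vertical below 0.06 rad and contact force between whetstone and stand above 0.2 N), for 0.2 s.
2. The stone is held by the fingers, off the stand, at least 12 mm above the deck's height (contact force between whetstone and stand below 0.05 N and height (world z) of whetstone above 0.062 m and contact force between the fingers and whetstone above 1 N), for 0.1 s.
3. The stone has come down onto the base while the fingers still touch it (not dropped) (distance between whetstone and base_seat below 0.02 m and contact force between whetstone and base above 0.2 N and contact force between the fingers and whetstone above 0.3 N), for 0.05 s.
At the end, for the whole second after the job is handed in: The stone lies flat and at rest on the base's seat between the end stops (its underside's centre within 10 mm across and 9 mm along of the seat's centre, height within 4 mm, tilt under 0.05 rad, its length within 0.12 rad of the base's), let go (x of whetstone in the frame of base between -0.01 and 0.01 m and y of whetstone in the frame of base between -0.009 and 0.009 m and z of whetstone in the frame of base between 0.032 and 0.04 m and angle between whetstone's own z axis and vertical below 0.05 rad and angle between the y axis of whetstone and the y axis of base, either way round below 0.12 rad and linear speed of whetstone below 0.02 m/s and contact force between whetstone and stand below 0.05 N); the robot touches nothing.
It fails at once if The stone falls or is put down on the worktop (height (world z) of whetstone below 0.022 m).
It fails at once if The stone tips over steeply (angle between whetstone's own z axis and vertical above 0.7 rad).
It fails at once if The salt shaker is moved more than 20 mm or knocked over (distance of salt_shaker from where it was at the start of the episode above 0.02 m or angle between salt_shaker's own z axis and vertical above 0.4 rad).
It fails at once if The spice jar is moved more than 20 mm or knocked over (distance of spice_jar from where it was at the start of the episode above 0.02 m or angle between spice_jar's own z axis and vertical above 0.4 rad).
It fails at once if The car fob is moved more than 20 mm or knocked over (distance of car_fob from where it was at the start of the episode above 0.02 m or angle between car_fob's own z axis and vertical above 0.4 rad).
It also fails if it takes over 51 s, if anything falls off the work surface, if the arm or the gripper's body presses on something with over 40 N, if the wrist force passes 120 N, or if a joint passes its speed limit or range.

## Working session

There is one attempt and no reset: what is moved stays moved. The work goes in short steps, Python scripts to look and compute and a tool call to move; the robot and the scene stay as the last step left them, time stands still between calls to the robot, and variables do not carry over. Pictures are saved under pics/ and viewed, at most 10 in all, crops included, and the job is handed in when it is done.

Besides the shell and the picture viewer there is one more tool, called after "Request:" as name(argument=value, ...), one argument or row to a line, values as JSON. jog_arm: Moves the arm, as the interface text tells. Its arguments: {"type":"object","properties":{"travel":{"type":"array"},"dr":{"type":"array"},"claw":{"type":"array"},"newtons":{"type":"number"}},"required":["travel","dr","claw"]}

```bash
mkdir -p pics
cat > h.py <<'E'
import numpy as np, cv2
from scipy.spatial.transform import Rotation as R
from plant import r
def cam(c,st=None):
    if 'hand_eye' in c:
        T=np.eye(4);T[:3,:3]=R.from_euler('xyz',st['eef_rot'],degrees=True).as_matrix();T[:3,3]=st['tcp_pos'];return T@np.array(c['hand_eye'])
    a=np.array(c['attitude'],float);T=np.eye(4)
    T[:3,:3]=a if a.shape==(3,3) else R.from_euler('xyz',a,degrees=True).as_matrix()
    T[:3,3]=c['position'];return T
def cloud(c,st=None):
    T=cam(c,st);K=np.array([[c['fx'],0,c['cx']],[0,c['fy'],c['cy']],[0,0,1.]])
    v,u=np.mgrid[:384,:512]
    n=cv2.undistortPoints(np.stack([u,v],-1).reshape(-1,1,2).astype(float),K,np.array(c['dist_coeffs'],float)).reshape(384,512,2)
    z=c['range_z'];P=np.stack([n[...,0]*z,-n[...,1]*z,-z],-1)
    W=P@T[:3,:3].T+T[:3,3];W[z<=0]=np.nan;return W
E
python3 - <<'E'
from h import *
s=r.get_state();print(s)
ims=[]
for n in ['scene','side','wrist']:
    s=r.get_state();c=r.capture(n);print(n,{k:v for k,v in c.items() if k not in('pixels','range_z','hand_eye')})
    np.savez(n,W=cloud(c,s),px=c['pixels']);cv2.imwrite(f'pics/{n}.png',c['pixels'][...,::-1])
    for o in ['whetstone','stand','base','salt_shaker','spice_jar','car_fob']:
        W=cloud(c,s)
        for d in r.regions_of(o,n)[:3]:
            p=W[d['pixels']];p=p[~np.isnan(p[:,0])]
            if len(p):print(o,round(d['conf'],2),np.array(d['extent']).astype(int),np.percentile(p,[5,50,95],axis=0).round(3).tolist())
E
```

```text
{'time_s': 0.0, 'joints': array([ 1.65081659e+01,  2.05923715e+01,  6.31882610e-01, -2.14467288e-02,
       -7.01378492e+01, -1.65075156e+01]), 'qd': array([ 0.02949641,  0.03971754,  0.05323277,  0.08425203,  0.07023413,
       -0.05241214]), 'joint_torque': array([-8.00930356e-04, -5.82726967e+01,  2.93058443e+01,  6.99745238e+00,
        6.93249181e-03, -2.06530804e-04]), 'tcp_pos': array([ 6.74476648e-01, -1.35719603e-05,  2.25593610e-01]), 'eef_rot': array([ 1.79899986e+02, -8.61472790e-03, -9.00066461e+01]), 'contact_force': array([ 0.0361242 , -0.58478781,  0.43467988]), 'moment': array([-0.03351273,  0.02081406, -0.00702152]), 'gripper_force': 0.0, 'gripper_width': 0.08752632456354817}
scene {'fx': 473.04124471441474, 'fy': 473.04124471441474, 'cx': 260.15772065071957, 'cy': 190.6590785177422, 'dist_coeffs': array([0.06769946, 0.        , 0.        , 0.        , 0.        ]), 'position': array([0.16535512, 0.77308226, 0.81956873]), 'attitude': array([  48.9471413 ,    0.73743769, -155.73771866])}
whetstone 0.95 [203 214 262 269] [[0.495, 0.085, 0.062], [0.52, 0.159, 0.065], [
[... 2077 characters left out ...]
96, 'dist_coeffs': array([0.0013128, 0.       , 0.       , 0.       , 0.       ])}
whetstone 0.94 [485  84 511 140] [[0.402, -0.082, 0.002], [0.41, -0.053, 0.014], [0.42, -0.035, 0.016]]
whetstone 0.85 [366 241 422 328] [[0.506, 0.073, 0.053], [0.519, 0.078, 0.065], [0.552, 0.171, 0.066]]
stand 0.84 [347 218 450 330] [[0.485, 0.054, 0.038], [0.533, 0.064, 0.049], [0.567, 0.173, 0.068]]
base 0.88 [376   4 477  92] [[0.459, -0.162, 0.006], [0.513, -0.126, 0.032], [0.542, -0.087, 0.041]]
salt_shaker 0.46 [378   2 475  95] [[0.46, -0.162, 0.006], [0.513, -0.126, 0.032], [0.542, -0.087, 0.041]]
car_fob 0.67 [185   0 242  85] [[0.698, -0.158, 0.009], [0.721, -0.127, 0.013], [0.743, -0.095, 0.015]]
```

Run:
```python
from h import *
A=[np.load(n+'.npz') for n in ['scene','side','wrist']]
cv2.imwrite('pics/m.png',np.hstack([cv2.resize(a['px'][80:330,100:420],(640,500))[...,::-1] for a in A[:1]]))
def fit(P,lab):
    c,sz,an=cv2.minAreaRect((P[:,:2]*1000).astype(np.float32));print(lab,len(P),np.round(c,1),np.round(sz,1),round(an,2),P.min(0).round(3),P.max(0).round(3),np.median(P[:,2]).round(4))
for i,a in enumerate(A):
    W=a['W'].reshape(-1,3);px=a['px'].reshape(-1,3).astype(int);x,y,z=W.T
    st=(x>.44)&(x<.61)&(y>.02)&(y<.36);bs=(x>.42)&(x<.58)&(y>-.32)&(y<-.06)
    red=px[:,0]-px[:,2]>50
    for l,m in [('standtop',st&(z>.045)&(z<.08)),('basefoot',bs&(z>.004)&(z<.06)),('seat',bs&(z>.03)&(z<.06)),('stops',bs&(z>.0405)&(z<.06)),('stopN',bs&(z>.0405)&(z<.06)&(y>-.16)),('stopF',bs&(z>.0405)&(z<.06)&(y<-.2))]:
        if m.sum()>5: fit(W[m],f'{i} {l}')
    m=st&(z>.06)&(z<.08);print(np.median(px[m],0));
```

```text
0 standtop 4166 [522.4 184.6] [260.5  89.8] 86.99 [0.473 0.053 0.045] [0.572 0.316 0.071] 0.0646
0 basefoot 1595 [ 491.4 -174.9] [202.4 125.3] 79.74 [ 0.432 -0.272  0.004] [ 0.571 -0.067  0.047] 0.0261
0 seat 758 [ 496.7 -175.2] [186.3  45.6] 88.83 [ 0.472 -0.269  0.03 ] [ 0.52  -0.082  0.047] 0.0352
0 stops 68 [ 497.2 -177. ] [182.4  43.9] 88.58 [ 0.473 -0.269  0.041] [ 0.518 -0.085  0.047] 0.0426
0 stopN 40 [497.9 -91.9] [11.3 41. ] 87.18 [ 0.477 -0.097  0.041] [ 0.518 -0.085  0.047] 0.0426
0 stopF 28 [ 495.5 -259.6] [13.  43.4] 82.27 [ 0.473 -0.269  0.041] [ 0.517 -0.255  0.046] 0.0427
[163.  98.  67.]
1 standtop 1309 [523.6 182. ] [259.1  86.5] 87.75 [0.476 0.053 0.045] [0.569 0.31  0.071] 0.0656
1 basefoot 2112 [ 498.8 -194. ] [108.4 246.2] 5.3 [ 0.452 -0.312  0.004] [ 0.564 -0.072  0.047] 0.0228
1 seat 996 [ 498.4 -178.1] [181.4  44.8] 88.88 [ 0.475 -0.269  0.03 ] [ 0.522 -0.087  0.047] 0.0361
1 stops 104 [ 498.8 -178.1] [181.4  43.1] 88.79 [ 0.475 -0.269  0.041] [ 0.521 -0.087  0.047] 0.0432
1 stopN 44 [499.8 -92.6] [41.7 11.3] 1.34 [ 0.479 -0.099  0.041] [ 0.521 -0.087  0.047] 0.0435
1 stopF 60 [ 497.  -263.7] [10.5 43.1] 87.77 [ 0.475 -0.269  0.041] [ 0.518 -0.258  0.046] 0.0429
[181. 119.  85.]
2 standtop 2092 [522.9 122.6] [134.5  85.4] 87.51 [0.477 0.054 0.045] [0.568 0.188 0.069] 0.0532
2 basefoot 7978 [ 499.8 -126.6] [87.8 91.8] 88.99 [ 0.453 -0.17   0.004] [ 0.546 -0.082  0.045] 0.0329
2 seat 4136 [ 499.5 -125.8] [74.3 46.3] 88.85 [ 0.476 -0.163  0.03 ] [ 0.523 -0.088  0.045] 0.0355
2 stops 409 [500.2 -92.6] [ 7.5 44.7] 89.94 [ 0.478 -0.096  0.041] [ 0.523 -0.089  0.045] 0.0431
2 stopN 409 [500.2 -92.6] [ 7.5 44.7] 89.94 [ 0.478 -0.096  0.041] [ 0.523 -0.089  0.045] 0.0431
[137.  88.  54.]
```

View pics/m.png

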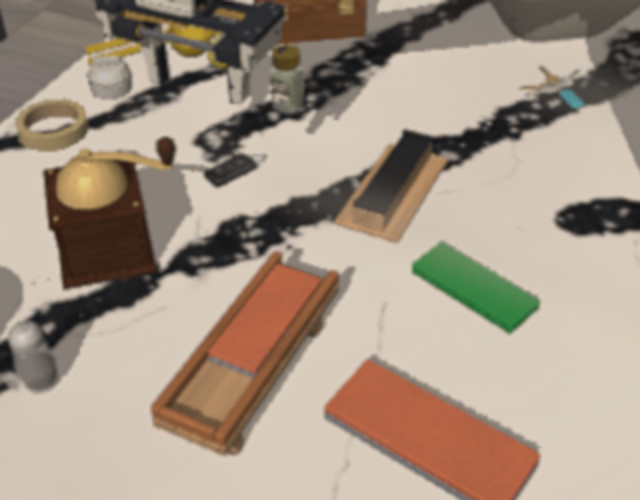

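Run:
```python
from h import *
for n in ['scene','side','wrist']:
    a=np.load(n+'.npz');W=a['W'].reshape(-1,3);px=a['px'].reshape(-1,3).astype(int);x,y,z=W.T
    m=(x>.40)&(x<.66)&(y>-.35)&(y<.38)&(z>.075)&(z<.16);print(n,'obst',m.sum(),W[m].min(0) if m.any() else'')
    m=(x>.6)&(x<.85)&(y>-.05)&(y<.22)&(z>.03);print('grinder',m.sum(),np.percentile(W[m],[1,99],axis=0).round(3).tolist() if m.any() else '')
    st=(x>.44)&(x<.61)&(y>.02)&(y<.36)&(z>.045)&(z<.08)
    q=px[st];hsv=cv2.cvtColor(q[None].astype(np.uint8),cv2.COLOR_RGB2HSV)[0]
    red=(hsv[:,1]>150)&((hsv[:,0]<10))&(W[st][:,2]>.06)
    if n=='scene':print(np.histogram(hsv[:,0],bins=range(0,30,2)),np.histogram(hsv[:,1],bins=range(0,256,20)))
    S=W[st][red]
    lab=np.zeros(len(W),np.uint8);lab[np.where(st)[0][red]]=1
    lab=cv2.morphologyEx(lab.reshape(384,512),cv2.MORPH_OPEN,np.ones((3,3),np.uint8)).ravel()>0
    S=W[lab]
    if len(S)>20:
        c,sz,an=cv2.minAreaRect((S[:,:2]*1000).astype(np.float32));print('stone',len(S),np.round(c,1),np.round(sz,1),an,S.min(0),S.max(0))
    # rails: outer edges vs y -> axis via midline of extremes
    P=W[(x>.44)&(x<.61)&(y>.07)&(y<.3)&(z>.064)&(z<.074)]
    L=[]
    for y0 in np.arange(.07,.295,.01):
        k=P[(P[:,1]>=y0)&(P[:,1]<y0+.01)]
        if len(k)>4:L.append((y0+.005,(k[:,0].min()+k[:,0].max())/2,np.ptp(k[:,0])))
    L=np.array(L)
    if len(L)>3:
        p=np.polyfit(L[:,0],L[:,1],1);print('rail mid x(y)=',p,np.degrees(np.arctan(p[0])),np.median(L[:,2]))
```

```text
scene obst 0 
grinder 8263 [[0.606, -0.021, 0.036], [0.819, 0.148, 0.512]]
(array([   0,    1,    8,   32, 1425,  245, 1390, 1063,    2,    0,    0,
          0,    0,    0]), array([ 0,  2,  4,  6,  8, 10, 12, 14, 16, 18, 20, 22, 24, 26, 28])) (array([   8,   23,   46,   68,   64,  956,  364, 2529,  108,    0,    0,
          0]), array([  0,  20,  40,  60,  80, 100, 120, 140, 160, 180, 200, 220, 240]))
stone 1350 [522.3 150.7] [148.1  61.7] 88.0141830444336 [0.48963573 0.07634451 0.06012866] [0.55494641 0.22531703 0.0693197 ]
rail mid x(y)= [0.04647187 0.51359353] 2.660727776037545 0.08559658782093127
side obst 0 
grinder 7126 [[0.608, -0.049, 0.036], [0.835, 0.086, 0.575]]
rail mid x(y)= [0.04004195 0.51607703] 2.2930096514958893 0.08352341020508619
wrist obst 0 
grinder 69011 [[0.616, -0.039, 0.047], [0.81, 0.102, 0.335]]
rail mid x(y)= [0.49514782 0.47695611] 26.342212394694695 0.023344150017468368
```

Run:
```python
from h import *
a=np.load('scene.npz');W=a['W']
g=W[155:225,120:180].reshape(-1,3);g=g[g[:,2]>.03];print(np.percentile(g,[1,50,99],axis=0).round(3))
for z0,z1 in[(.03,.08),(.08,.11),(.11,.2)]:
    k=g[(g[:,2]>z0)&(g[:,2]<z1)]
    if len(k):print(z0,np.percentile(k,[1,99],axis=0).round(3).tolist())
s=r.get_state();Rt=R.from_euler('xyz',s['eef_rot'],degrees=True);p=s['tcp_pos'];print(p,Rt.as_matrix().round(3))
t=np.array([.526,.265,.227]);print('tool shift/0.5',(Rt.inv().apply(t-p)/.5).round(4))
```

```text
[[0.714 0.027 0.032]
 [0.767 0.105 0.103]
 [0.851 0.152 0.157]]
0.03 [[0.719, 0.087, 0.03], [0.796, 0.152, 0.079]]
0.08 [[0.717, 0.021, 0.081], [0.856, 0.152, 0.109]]
0.11 [[0.708, 0.051, 0.111], [0.818, 0.12, 0.159]]
[ 6.74976031e-01 -2.30208509e-05  2.26617639e-01] [[ 0. -1.  0.]
 [-1. -0.  0.]
 [-0. -0. -1.]]
tool shift/0.5 [-0.53    0.2979 -0.0008]
```

Request:
jog_arm(
  travel=[
    [-0.1,0.06,0],
    [-0.2,0.12,0],
    [-0.3,0.18,0],
    [-0.4,0.24,0],
    [-0.48,0.28,0],
    [-0.53,0.298,0],
    [-0.53,0.298,0.05],
    [-0.53,0.298,0.1],
    [-0.53,0.298,0.15],
    [-0.53,0.298,0.15],
  ],
  dr=[
    [0,0,0.0069],
    [0,0,0.0069],
    [0,0,0.0069],
    [0,0,0.0069],
    [0,0,0.0069],
    [0,0,0.0069],
    [0,0,0.0069],
    [0,0,0.0069],
    [0,0,0.0069],
    [0,0,0.0069],
  ],
  claw=[0,0,0,0,0,0,0,0,0,0],
  newtons=30,
)

```text
time_s: 2.3
tcp_pos: [0.525, 0.2642, 0.1499]
eef_rot: [179.8, -0.1, -92.5]
contact_force: [0.5, -0.7, 0.6]
gripper_width: 0.0006
gripper_force: 0.0
```

Run:
```python
from h import *
s=r.get_state();c=r.capture('wrist');W=cloud(c,s);print(s['tcp_pos'],s['eef_rot'],s['gripper_width'])
cv2.imwrite('pics/w2.png',c['pixels'][...,::-1])
px=c['pixels'];x,y,z=W.transpose(2,0,1)
for y0 in np.arange(.08,.33,.01):
    m=(abs(y-y0)<.005)&(x>.4)&(x<.65)&(z>.0)&(z<.09)
    k=m&(z>.0635);d=m&(abs(x-(.515+.043*y0))<.012)
    if d.sum()>5: print(round(y0,3),np.percentile(W[k][:,0],[1,99]).round(4) if k.sum()>5 else '',np.median(z[d]).round(4),np.median(px[d],0))
m=(abs(x-.525)<.015)&(y>.15)&(y<.29)&(z>.06)&(z<.075);print('stone rear y',np.percentile(y[m],[99,100]))
```

```text
[0.5249546  0.26419943 0.1498911 ] [ 1.79843296e+02 -1.46263936e-01 -9.24903316e+01] 0.0006258590293069544
0.13 [0.4806 0.5639] 0.0656 [148.  83.  54.]
0.14 [0.4804 0.5641] 0.0656 [149.  83.  54.]
0.15 [0.4809 0.5644] 0.0656 [149.  83.  54.]
0.16 [0.4815 0.5649] 0.0655 [150.  84.  54.]
0.17 [0.4816 0.5652] 0.0655 [151.  85.  55.]
0.18 [0.4822 0.5657] 0.0656 [155.  88.  58.]
0.19 [0.4827 0.5662] 0.0655 [155.  88.  58.]
0.2 [0.4831 0.5666] 0.0656 [154.  88.  58.]
0.21 [0.4834 0.5671] 0.0656 [154.  87.  58.]
0.22 [0.4839 0.5678] 0.0655 [153.  87.  58.]
0.23 [0.4836 0.5688] 0.0495 [149. 119.  84.]
0.24 [0.4838 0.569 ] 0.0495 [150. 120.  85.]
0.25 [0.4848 0.5696] 0.0496 [150. 120.  85.]
0.26 [0.4846 0.5701] 0.0496 [150. 120.  85.]
0.27 [0.4854 0.5702] 0.0495 [150. 121.  85.]
0.28 [0.4854 0.5709] 0.0495 [150. 120.  85.]
0.29 [0.4863 0.5706] 0.0495 [98. 77. 53.]
0.3  0.0499 [83.  64.5 47. ]
0.31 [0.5274 0.5284] 0.0674 [128.  82.  50.]
stone rear y [0.22247599 0.2236697 ]
```

View pics/w2.png

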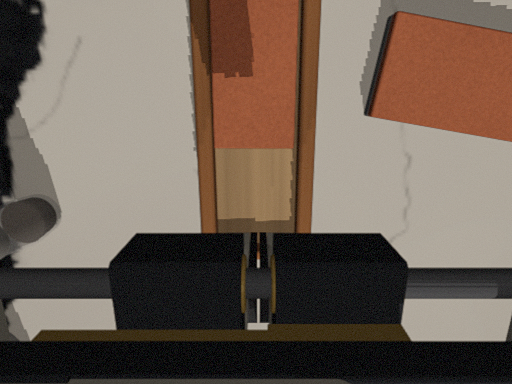

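Request:
jog_arm(
  travel=[
    [0,-0.005,0.06],
    [0,-0.005,0.12],
    [0,-0.005,0.16],
    [0,-0.005,0.18],
    [0,-0.005,0.188],
    [0,-0.005,0.188],
    [0.02,-0.005,0.188],
    [0.04,-0.005,0.188],
    [0.05,-0.005,0.188],
    [0.055,-0.005,0.188],
  ],
  dr=[
    [0,0,0],
    [0,0,0],
    [0,0,0],
    [0,0,0],
    [0,0,0],
    [0,0,0],
    [0,0,0],
    [0,0,0],
    [0,0,0],
    [0,0,0],
  ],
  claw=[0,0,0,0,0,0,0,0,0,0],
)

```text
time_s: 3.6
tcp_pos: [0.5274, 0.2369, 0.0578]
eef_rot: [-180.0, 0.0, -92.5]
contact_force: [0.7, -0.3, 0.3]
gripper_width: 0.0005
gripper_force: 0.0
```

Request:
jog_arm(
  travel=[
    [0.014,0,0],
    [0.028,0,0],
    [0.042,0,0],
    [0.056,0,0],
    [0.07,0,0],
    [0.084,0,0],
    [0.098,0,0],
    [0.112,0,0],
    [0.124,0,0],
    [0.132,0,0],
  ],
  dr=[
    [0,0,0],
    [0,0,0],
    [0,0,0],
    [0,0,0],
    [0,0,0],
    [0,0,0],
    [0,0,0],
    [0,0,0],
    [0,0,0],
    [0,0,0],
  ],
  claw=[0,0,0,0,0,0,0,0,0,0],
)

```text
time_s: 4.85
tcp_pos: [0.5244, 0.171, 0.0575]
eef_rot: [180.0, -0.0, -92.5]
contact_force: [-0.0, 3.0, 0.8]
gripper_width: 0.0007
gripper_force: 1.1
```

```bash
cat > m.py <<'E'
from h import *
for n in ['scene','side','wrist']:
    s=r.get_state();c=r.capture(n);W=cloud(c,s);x,y,z=W.transpose(2,0,1)
    m=(abs(x-.52)<.02)&(y>-.06)&(y<.2)&(z>.061)&(z<.072);print(n,'front y',np.percentile(y[m],[0,1,99]).round(4),m.sum())
    for sx in (-1,1):
        e=(abs(x-(.517+sx*.037))<.004)&(y>.03)&(y<.1)&(z>.064)&(z<.074);print(' rail end',sx,np.percentile(y[e],[0,2]).round(4) if e.any() else '')
    p=W[m]; q=p[p[:,1]<.045]
    if len(q)>20: print(' overhang x',np.percentile(q[:,0],[2,98]).round(4), 'z',np.median(q[:,2]))
print(s['tcp_pos'],s['eef_rot'])
E
python3 m.py
```

```text
scene front y [0.0705 0.0793 0.1832] 156
 rail end -1 
 rail end 1 
side front y [0.0079 0.0086 0.164 ] 409
 rail end -1 [0.0569 0.0572]
 rail end 1 [0.0517 0.0537]
 overhang x [0.5008 0.5383] z 0.06650384183277536
wrist front y [0.0572 0.0588 0.1588] 21604
 rail end -1 [0.06   0.0609]
 rail end 1 [0.0566 0.0578]
[0.52400545 0.17063628 0.05733396] [ 1.79949850e+02 -4.48579403e-02 -9.25137617e+01]
```

Request:
jog_arm(
  travel=[
    [0.01,0,0],
    [0.02,0,0],
    [0.024,0,0],
    [0.024,0,0],
    [0.01,0,0],
    [0.004,0,0],
    [0.004,0,-0.05],
    [0.004,0,-0.1],
    [0.004,0,-0.15],
    [0.004,0,-0.18],
  ],
  dr=[
    [0,0,0],
    [0,0,0],
    [0,0,0],
    [0,0,0],
    [0,0,0],
    [0,0,0],
    [0,0,0],
    [0,0,0],
    [0,0,0],
    [0,0,0],
  ],
  claw=[0,0,0,0,0,0,0,0,0,0],
)

```text
time_s: 6.25
tcp_pos: [0.5247, 0.17, 0.1488]
eef_rot: [-179.9, 0.0, -92.5]
contact_force: [0.3, 0.3, 0.6]
gripper_width: 0.0007
gripper_force: 0.0
```

Request:
jog_arm(
  travel=[
    [0.05,0,-0.05],
    [0.12,0,-0.05],
    [0.2,0,-0.05],
    [0.26,0,-0.05],
    [0.26,0,-0.05],
    [0.26,0,-0.05],
    [0.26,0,-0.05],
    [0.26,0,-0.05],
    [0.26,0,-0.05],
    [0.26,0,-0.05],
  ],
  dr=[
    [0,0,0],
    [0,0,0],
    [0,0,0],
    [0,0,0],
    [0,0,0],
    [0,0,0],
    [0,0,0],
    [0,0,0],
    [0,0,0],
    [0,0,0],
  ],
  claw=[0,0,0,1,1,1,1,1,1,1],
)

```text
time_s: 7.5
tcp_pos: [0.5187, 0.0398, 0.1725]
eef_rot: [180.0, -0.0, -92.5]
contact_force: [-0.2, -0.3, -0.5]
gripper_width: 0.0649
gripper_force: 0.0
```

```bash
python3 m.py; python3 -c "
from h import *
c=r.capture('wrist');cv2.imwrite('pics/w3.png',c['pixels'][...,::-1])"
```

```text
scene front y [-0.0022 -0.0006  0.1484] 806
 rail end -1 [0.0579 0.0608]
 rail end 1 [0.0572 0.0578]
 overhang x [0.5011 0.5387] z 0.06503384941575296
side front y [-0.0048 -0.0023  0.1472] 401
 rail end -1 [0.0573 0.058 ]
 rail end 1 [0.0547 0.0548]
 overhang x [0.5009 0.539 ] z 0.06622668359616779
wrist front y [-0.0035 -0.0019  0.1458] 6386
 rail end -1 [0.0571 0.0581]
 rail end 1 [0.0541 0.0549]
 overhang x [0.5008 0.5392] z 0.06555896188731958
[0.51870339 0.0396792  0.17257209] [-1.79999103e+02  3.07959599e-04 -9.24740819e+01]
```

View pics/w3.png

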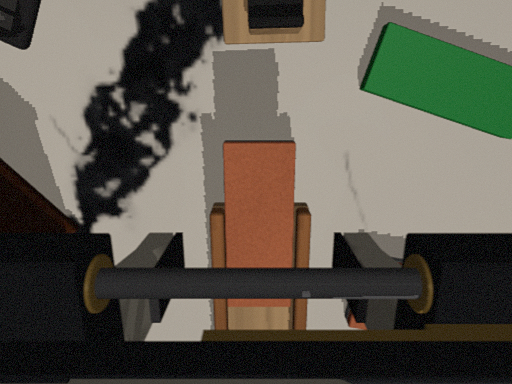

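Request:
jog_arm(
  travel=[
    [0.004,0,0.06],
    [0.004,0,0.12],
    [0.004,0,0.18],
    [0.004,0,0.23],
    [0.004,0,0.267],
    [0.004,0,0.267],
    [0.004,0,0.267],
    [0.004,0,0.267],
    [0.004,0,0.267],
    [0.004,0,0.267],
  ],
  dr=[
    [0,0,0],
    [0,0,0],
    [0,0,0],
    [0,0,0],
    [0,0,0],
    [0,0,0],
    [0,0,0],
    [0,0,0],
    [0,0,0],
    [0,0,0],
  ],
  claw=[1,1,1,1,1,1,0.5,0.5,0.5,0.5],
  newtons=55,
)

```text
time_s: 8.95
tcp_pos: [0.5187, 0.0376, 0.0396]
eef_rot: [-180.0, 0.0, -92.5]
contact_force: [-1.6, 0.9, 2.9]
gripper_width: 0.0575
gripper_force: 55.0
```

Request:
jog_arm(
  travel=[
    [0,0,-0.01],
    [0,0,-0.02],
    [0,0,-0.035],
    [0,0,-0.05],
    [0,0,-0.07],
    [0,0,-0.09],
    [0,0,-0.11],
    [0,0,-0.13],
    [0,0,-0.14],
    [0,0,-0.14],
  ],
  dr=[
    [0,0,0],
    [0,0,0],
    [0,0,0],
    [0,0,0],
    [0,0,0],
    [0,0,0],
    [0,0,0],
    [0,0,0],
    [0,0,0],
    [0,0,0],
  ],
  claw=[0.4,0.4,0.4,0.4,0.4,0.4,0.4,0.4,0.4,0.4],
)

```text
time_s: 10.2
tcp_pos: [0.5188, 0.0377, 0.1094]
eef_rot: [-180.0, 0.0, -92.5]
contact_force: [0.1, -0.2, -2.5]
gripper_width: 0.0573
gripper_force: 55.0
```

```bash
cat > q.py <<'E'
from h import *
for n in ['scene','side']:
    s=r.get_state();c=r.capture(n);W=cloud(c,s);px=c['pixels'].astype(int);x,y,z=W.transpose(2,0,1);t=s['tcp_pos']
    red=(px[...,0]>1.55*px[...,1])&(px[...,0]>90)
    m=red&(abs(x-t[0])<.045)&(abs(y-t[1])<.13)&(z>t[2])&(z<t[2]+.05)
    if n=='side': m&=~((z<.07)&(z<t[2]))
    P=W[m];c2,sz,an=cv2.minAreaRect((P[:,:2]*1000).astype(np.float32))
    p=np.polyfit(P[:,1],P[:,2],1)
    print(n,len(P),np.round(c2,1),np.round(sz,1),round(an,1),'y',np.percentile(P[:,1],[1,99]).round(4),'tilt deg',np.degrees(np.arctan(p[0])).round(2),'ztop',np.median(P[:,2]).round(4))
    cv2.imwrite(f'pics/q_{n}_{s["time_s"]:.2f}.png',cv2.resize(c['pixels'][90:320,150:400],None,fx=2,fy=2)[...,::-1])
print(s['time_s'],t,s['eef_rot'],s['gripper_force'],s['contact_force'],s['moment'])
E
python3 q.py;ls pics
```

```text
scene 1067 [519.1  81.6] [136.4  59.5] 88.7 y [0.0159 0.1482] tilt deg -0.38 ztop 0.1349
side 361 [523.7  57. ] [126.4  56.4] 77.9 y [-0.0029  0.1154] tilt deg 0.36 ztop 0.1358
10.25 [0.51853195 0.03761325 0.10903118] [ 1.79999037e+02  8.51509980e-03 -9.24884450e+01] 54.96762692928314 [-0.36457152  0.46917543 -1.97756209] [-0.09803022  0.00912731  0.0221948 ]
m.png
q_scene_10.20.png
q_side_10.25.png
scene.png
side.png
w2.png
w3.png
wrist.png
```

Request:
jog_arm(
  travel=[
    [0,0,-0.04],
    [0.02,0,-0.08],
    [0.05,0,-0.12],
    [0.08,0,-0.16],
    [0.11,0,-0.18],
    [0.14,0,-0.18],
    [0.14,0,-0.18],
    [0.14,0,-0.18],
    [0.14,0,-0.18],
    [0.14,0,-0.18],
  ],
  dr=[
    [0,0,0],
    [0,0,0],
    [0,0,-0.002],
    [0,0,-0.0035],
    [0,0,-0.0035],
    [0,0,-0.0035],
    [0,0,-0.0035],
    [0,0,-0.0035],
    [0,0,-0.0035],
    [0,0,-0.0035],
  ],
  claw=[0.4,0.4,0.4,0.4,0.4,0.4,0.4,0.4,0.4,0.4],
)

```text
time_s: 11.55
tcp_pos: [0.5156, -0.0321, 0.1988]
eef_rot: [180.0, -0.0, -91.2]
contact_force: [0.8, -0.1, -2.8]
gripper_width: 0.0577
gripper_force: 55.0
```

Run:
```python
from h import *
s=r.get_state();c=r.capture('wrist');W=cloud(c,s);x,y,z=W.transpose(2,0,1)
cv2.imwrite('pics/w4.png',c['pixels'][...,::-1]);print(s['tcp_pos'],s['eef_rot'])
b=(x>.42)&(x<.58)&(y>-.32)&(y<-.06)
def fit(m,l):
    m=cv2.morphologyEx(m.astype(np.uint8),cv2.MORPH_OPEN,np.ones((2,2),np.uint8))>0
    P=W[m];cc,sz,an=cv2.minAreaRect((P[:,:2]*1000).astype(np.float32));print(l,len(P),np.round(cc,1),np.round(sz,1),round(an,2),np.median(P[:,2]).round(4),P[:,1].min(),P[:,1].max())
fit(b&(z>.03)&(z<.05),'pedestal');fit(b&(z>.005)&(z<.012),'foot')
fit(b&(z>.0405)&(z<.05)&(y>-.16),'N');fit(b&(z>.0405)&(z<.05)&(y<-.2),'F')
fit(b&(z>.032)&(z<.0385),'seat')
# stone seen from wrist
m=(abs(x-s['tcp_pos'][0])<.035)&(z>.2)&(z<.235)&(y<s['tcp_pos'][1]-.012)&(y>s['tcp_pos'][1]-.08);fit(m,'stonefront')
```

```text
[ 0.51557854 -0.03207256  0.19883428] [ 1.79981888e+02 -4.30626204e-03 -9.11991421e+01]
pedestal 5873 [ 474.9 -138.5] [98.3 50.9] 60.56 nan nan nan
foot 5454 [ 499.8 -138.1] [110.   90.2] 86.74 nan nan nan
N 422 [497.4 -90.4] [ 8.9 47.2] 82.2 nan nan nan
  return _methods._mean(a, axis=axis, dtype=dtype,
  ret = ret.dtype.type(ret / rcount)
Traceback (most recent call last):
ValueError: zero-size array to reduction operation minimum which has no identity
```

View pics/w4.png

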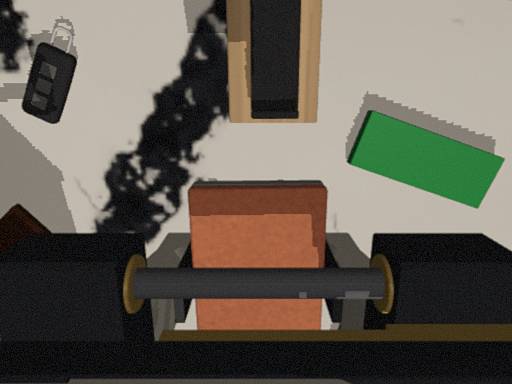

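Request:
jog_arm(
  travel=[
    [0.03,0.01,0],
    [0.06,0.02,0],
    [0.09,0.03,0],
    [0.12,0.03,0],
    [0.15,0.03,0],
    [0.176,0.03,0],
    [0.176,0.03,0],
    [0.176,0.03,0],
    [0.176,0.03,0],
    [0.176,0.03,0],
  ],
  dr=[
    [0,0,0],
    [0,0,0],
    [0,0,0],
    [0,0,0],
    [0,0,0],
    [0,0,0],
    [0,0,0],
    [0,0,0],
    [0,0,0],
    [0,0,0],
  ],
  claw=[0.4,0.4,0.4,0.4,0.4,0.4,0.4,0.4,0.4,0.4],
)

```text
time_s: 12.85
tcp_pos: [0.4988, -0.1197, 0.1991]
eef_rot: [-180.0, 0.0, -91.2]
contact_force: [0.8, -0.4, -2.4]
gripper_width: 0.0576
gripper_force: 55.0
```

Run:
```python
from h import *
s=r.get_state();c=r.capture('wrist');W=cloud(c,s);x,y,z=W.transpose(2,0,1)
cv2.imwrite('pics/w5.png',c['pixels'][...,::-1]);t=s['tcp_pos'];print(t,s['eef_rot'])
b=(x>.44)&(x<.56)&(y>-.30)&(y<-.06)
for y0 in np.arange(-.30,-.16,.005):
    m=b&(abs(y-y0)<.0025)
    k=m&(z>.03)&(z<.05);f=m&(z>.004)&(z<.012)
    print(round(y0,3),np.percentile(x[k],[2,98]).round(4) if k.sum()>8 else '-',np.percentile(z[k],[50,90]).round(4) if k.sum()>8 else '-',np.percentile(x[f],[2,98]).round(4) if f.sum()>8 else '-')
k=b&(z>.040)&(z<.05)&(y<-.2)
if k.any():print('far stop y',np.percentile(y[k],[1,50,99]).round(4))
m=(abs(x-t[0])<.045)&(z>t[2])&(z<t[2]+.04)&(y<t[1]-.015)&(y>t[1]-.08)
if m.any():print('stone front y',np.percentile(y[m],[0,1,3])-t[1],'x',np.percentile(x[m],[2,98])-t[0],np.median(z[m])-t[2])
```

```text
[ 0.49880187 -0.11966373  0.19909483] [-1.79993112e+02  2.84918795e-03 -9.11920432e+01]
-0.3 - - -
-0.295 - - -
-0.29 - - -
-0.285 - - -
-0.28 - - -
-0.275 - - -
-0.27 - - [0.454 0.541]
-0.265 [0.4763 0.5178] [0.0433 0.0444] [0.4534 0.5417]
-0.26 [0.4765 0.5182] [0.0425 0.0441] [0.4532 0.5413]
-0.255 [0.4766 0.5187] [0.0355 0.0365] [0.4529 0.5414]
-0.25 [0.4766 0.5185] [0.0356 0.0364] [0.4538 0.5418]
-0.245 [0.476  0.5182] [0.0355 0.0363] [0.4538 0.5413]
-0.24 [0.4766 0.5184] [0.0355 0.0364] [0.4537 0.5419]
-0.235 [0.4768 0.5186] [0.0355 0.0364] [0.4541 0.5412]
-0.23 [0.4774 0.519 ] [0.0355 0.0364] [0.4535 0.542 ]
-0.225 [0.4775 0.5192] [0.0355 0.0364] [0.4539 0.542 ]
-0.22 [0.4775 0.5194] [0.0355 0.0363] [0.4549 0.5428]
-0.215 [0.4773 0.5193] [0.0356 0.0365] [0.4543 0.5421]
-0.21 [0.4777 0.5188] [0.0355 0.0363] [0.4544 0.542 ]
-0.205 [0.4772 0.5193] [0.0355 0.0364] [0.4544 0.5421]
-0.2 [0.4773 0.5195] [0.0354 0.0364] [0.454  0.5428]
-0.195 [0.4772 0.5198] [0.0356 0.0365] [0.4549 0.5429]
-0.19 [0.4777 0.5195] [0.0355 0.0366] [0.455  0.5426]
-0.185 [0.4771 0.5202] [0.0356 0.0365] [0.4549 0.5424]
-0.18 [0.4778 0.52  ] [0.0354 0.0363] [0.4549 0.5429]
-0.175 [0.4779 0.52  ] [0.0354 0.0366] [0.4549 0.5432]
-0.17 [0.4786 0.5195] [0.0355 0.0363] [0.4547 0.5435]
-0.165 [0.4787 0.5204] [0.0355 0.0364] [0.4546 0.5431]
far stop y [-0.2663 -0.2622 -0.2584]
stone front y [-0.04051198 -0.04010247 -0.03994105] x [-0.02686293  0.02810853] 0.025895849371973867
```

Request:
jog_arm(
  travel=[
    [0.05,0,0],
    [0.1,0,0],
    [0.15,-0.003,0],
    [0.185,-0.003,0.03],
    [0.185,-0.003,0.1],
    [0.185,-0.003,0.17],
    [0.185,-0.003,0.24],
    [0.185,-0.003,0.28],
    [0.185,-0.003,0.3],
    [0.185,-0.003,0.3],
  ],
  dr=[
    [0,0,0],
    [0,0,0],
    [0,0,0],
    [0,0,0],
    [0,0,0],
    [0,0,0],
    [0,0,0],
    [0,0,0],
    [0,0,0],
    [0,0,0],
  ],
  claw=[0.4,0.4,0.4,0.4,0.4,0.4,0.4,0.4,0.4,0.4],
)

```text
time_s: 14.15
tcp_pos: [0.4978, -0.2125, 0.0483]
eef_rot: [179.9, 0.0, -91.2]
contact_force: [-0.2, -0.8, -1.9]
gripper_width: 0.0574
gripper_force: 55.0
```

```bash
python3 q.py
```

```text
scene 735 [ 496.8 -174.7] [ 58.5 151.3] 0.9 y [-0.2468 -0.1008] tilt deg -0.29 ztop 0.0735
side 488 [ 502.8 -185.5] [141.  57.] 82.7 y [-0.2527 -0.1346] tilt deg 0.27 ztop 0.0755
14.2 [ 0.49840612 -0.2125407   0.04912265] [ 1.79996280e+02 -8.81882124e-03 -9.12072048e+01] 54.96736764907837 [-0.22854669  0.20338196 -1.64158871] [-0.08263775 -0.0052369   0.04077391]
```

Request:
jog_arm(
  travel=[
    [0,0,0.012],
    [0,0,0.024],
    [0,0,0.034],
    [0,0,0.038],
    [0,0,0.041],
    [0,0,0.044],
    [0,0,0.047],
    [0,0,0.048],
    [0,0,0.048],
    [0,0,0.048],
  ],
  dr=[
    [0,0,0],
    [0,0,0],
    [0,0,0],
    [0,0,0],
    [0,0,0],
    [0,0,0],
    [0,0,0],
    [0,0,0],
    [0,0,0],
    [0,0,0],
  ],
  claw=[0.4,0.4,0.4,0.4,0.4,0.4,0.4,0.4,0.4,0.4],
)

```text
time_s: 15.5
tcp_pos: [0.4983, -0.2126, 0.0256]
eef_rot: [-180.0, -0.0, -91.2]
contact_force: [-2.7, 1.2, 5.2]
gripper_width: 0.0578
gripper_force: 55.0
```

Request:
jog_arm(
  travel=[
    [0,0,0],
    [0,0,0],
    [0,0,0],
    [0,0,0],
    [0,0,0],
    [0,0,0],
    [0,0,0],
    [0,0,0],
    [0,0,0],
    [0,0,0],
  ],
  dr=[
    [0,0,0],
    [0,0,0],
    [0,0,0],
    [0,0,0],
    [0,0,0],
    [0,0,0],
    [0,0,0],
    [0,0,0],
    [0,0,0],
    [0,0,0],
  ],
  claw=[0.4,0.4,0.7,0.8,0.9,1,1,1,1,1],
)

```text
time_s: 16.75
tcp_pos: [0.4982, -0.2125, 0.0251]
eef_rot: [180.0, 0.0, -91.2]
contact_force: [0.1, 0.3, -0.3]
gripper_width: 0.0874
gripper_force: 0.0
```

Request:
jog_arm(
  travel=[
    [0,0,-0.03],
    [0,0,-0.06],
    [0,0,-0.12],
    [0,0,-0.18],
    [0,0,-0.24],
    [-0.06,0,-0.3],
    [-0.12,0,-0.35],
    [-0.18,0,-0.35],
    [-0.24,0,-0.35],
    [-0.24,0,-0.35],
  ],
  dr=[
    [0,0,0],
    [0,0,0],
    [0,0,0],
    [0,0,0],
    [0,0,0],
    [0,0,0],
    [0,0,0],
    [0,0,0],
    [0,0,0],
    [0,0,0],
  ],
  claw=[1,1,1,1,1,1,1,1,1,1],
)

```text
time_s: 18.0
tcp_pos: [0.501, -0.0911, 0.2017]
eef_rot: [-179.9, 0.0, -91.1]
contact_force: [0.1, -0.8, 0.6]
gripper_width: 0.0874
gripper_force: 0.0
```

Run:
```python
from h import *
for n in ['scene','side','wrist']:
    s=r.get_state();c=r.capture(n);W=cloud(c,s);x,y,z=W.transpose(2,0,1);px=c['pixels'].astype(int)
    m=(abs(x-.499)<.05)&(y>-.28)&(y<-.07)&(z>.046)&(z<.06)
    P=W[m]
    if len(P)>9:
        cc,sz,an=cv2.minAreaRect((P[:,:2]*1000).astype(np.float32));print(n,np.round(cc,1),np.round(sz,1),round(an,2),np.percentile(P[:,1],[1,99]).round(4),np.median(P[:,2]).round(4),np.percentile(P[:,2],[2,98]).round(4))
    if n=='scene':cv2.imwrite('pics/fin.png',cv2.resize(c['pixels'][80:280,150:380],None,fx=2.5,fy=2.5)[...,::-1])
print(s)
```

```text
scene [ 497.8 -169.4] [164.8  59.8] 89.64 [-0.2492 -0.1009] 0.051 [0.0471 0.054 ]
side [ 499.  -178.7] [171.5  58.2] 89.26 [-0.2526 -0.104 ] 0.0519 [0.0477 0.0544]
wrist [ 500.  -173.6] [142.6  58.2] 89.23 [-0.2437 -0.1044] 0.0515 [0.05   0.0531]
{'time_s': 18.1, 'joints': array([ 1.16724251e+01,  5.93251831e+00, -2.21234557e+01,  9.83729908e-03,
       -6.18669121e+01, -1.28424590e+01]), 'qd': array([-0.95038606,  0.57083287, -0.13074207,  0.04076274,  0.17914655,
        0.13551076]), 'joint_torque': array([ 6.24361262e-01, -3.62591636e+01,  2.75332010e+01,  6.54051617e+00,
        1.85044657e-02, -5.50484809e-02]), 'tcp_pos': array([ 0.50088416, -0.09243182,  0.20111962]), 'eef_rot': array([-1.79922886e+02,  8.67597328e-03, -9.11653954e+01]), 'contact_force': array([-0.02623131,  0.43525055, -1.04424214]), 'moment': array([-0.03431619,  0.02336709,  0.04881364]), 'gripper_force': 0.0, 'gripper_width': 0.08761119121459172}
```

View pics/fin.png

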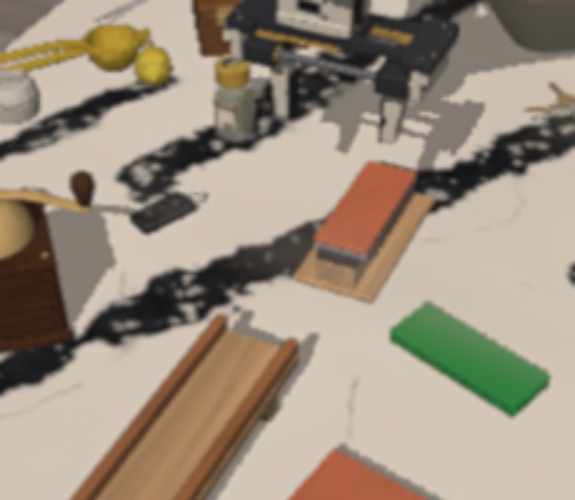

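The stone (pixels 315–415, 160–260) lies flat on the base. It is centred to about 2 mm with its top at 0.0515 m, and the bystanders have not moved.

```bash
python3 -c "
from plant import r
print(r.close_job())"
```

```text
the job is handed in; nothing more can be done
None
```

The job is handed in: the whetstone lies flat on the sharpening base, let go and centred between the end stops to about 2 mm in the last pictures, but the hand-in returned no verdict.

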